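# Pump up the sample pressure filter

### The arm

A 6-joint arm with a two-finger parallel gripper is mounted at the origin on a cart in front of the work surface, level with it; the furniture and walls round the work are solid. World frame = base frame: x ahead of the robot, y to its left, z up, the work surface at z = 0. Lengths are in m, angles in degrees, forces in N, time in s.
With the tool pointing down it reaches from about 0.35 to 0.875 m from the base axis. Payload 4.2 kg.
Tool frame: the origin (TCP) lies midway between the tips of the shut fingers; the grasp point (between the pads) lies 19 mm behind it; z points along the fingers, y is the line along which they close (so a half turn about z gives the same grasp; the last joint's range is limited). The gripper opens to 87 mm and grips with 3 to 60 N. Pads are 19 mm wide; open, the fingers measure 117 mm over their backs; the gripper's body (75 mm by 190 mm) begins 51 mm behind the grasp point.
Start: joints at [86.436, 22.042, 0.453, 0, -68.411, -14.817], TCP at [0.197, 0.593, 0.223] pointing down, gripper open.
Joint ranges: [-179.83, 179.83], [-69.29, 118.12], [-61.27, 80.66], [-181.25, 117.63], [-171.15, -9.14], [-177.46, 177.46]. Speed limits (degrees/s): [159.86, 159.86, 180, 180, 180, 180].

### API

Orientations are given as a 3x3 rotation matrix whose columns are the frame's x, y, z axes.
In Python, from station import sense, capture, finish_job, silhouettes, landmark_of gives the robot as it stands.
- The arm moves only by the tool step_arm, never from a script. Its arguments are lists of equal length, an entry for each row: "linear": the shift along the tool's x, y, z in mm, a list of three; "delta_rot": the turn, a rotation vector about the tool's x, y, z in rad, a list of three; "grip": the finger opening in mm, from 0 to 87. A call has 1 to 10 rows; each row shifts and turns the commanded pose from where the row before left it, along the tool's axes as they then stand; what a row does not reach is not made up. A row lasts 1/8 s, in which the tool goes at most 62.5 mm and 10.7 degrees, less where a joint would pass 70% of its speed; a pose out of reach is approached as far as the arm can. A call with a gripper value outside its range is refused whole. The fingers move at their own pace and stop on an object; the grip force is fixed at half the most. Time passes only in rows, so rows that do not move let the fingers close. It gives the time, the measured TCP pose, the force, the opening and the grip force at its end, in the units of the state.
- sense(): the state, without advancing time (a new reading comes with each control period).
- capture(name): name is "scene" or "top" or "wrist"; returns a dict with "img" (480x640x3 uint8, red, green, blue), "fx", "fy", "cx", "cy" (pixels), "world_to_cam" (4x4, takes a point from world to camera coordinates); the wrist camera has in their place "mount" (4x4, takes a point from camera to tool coordinates, whose origin is the TCP and whose axes are the flange's). Camera axes: x right, y up, looking along -z (the intrinsics and any distortion apply to the point x, -y, -z); pixel columns grow to the right and rows downward; lengths in m; the calibration is good to about 2 mm. A picture is of the moment at which its call begins: read the wrist's pose just before it. There is no depth.
- finish_job(): hands the job in; it is judged then, once.
Trained networks look in the newest picture that a camera, given by its name, has taken for a name from the list of things; names that differ only in an ending like _2 or _b are one class to them, and where a whole thing is asked for, a point or a joint stands for the part that bears it (a point fixed in the world has none). Each returns a list of dicts, best first, with "score" (0 to 1); they miss things now and then, are a little off and sometimes report something else, mostly with a low value. They report only what shows in the picture. A call takes as long as a camera call.
- silhouettes(camera, label): "mask" (480x640 bool, what is visible of it) and "point" ([column, row] in pixels, amid what is visible of it).
- landmark_of(camera, label): "point" ([column, row] in pixels: a listed point, or the origin of a listed thing).
The state is a dict: "time_s": time; "joints": joint angles; "joint_velocities": joint speeds; "effort": joint torques, N m; "tcp_pos": TCP position; "ee_rot": TCP orientation; "wrist_force": force on the tool from outside, world axes, zero at the start; "moment": the same for the moment, N m; "gripper_width": opening from 0.0 (shut) to 1.0 (fully open); "gripper_force": force on a finger pad.
Only numpy, scipy, OpenCV 4.12 (cv2) and the standard library are available. Lean on these libraries where they do the work, as an engineer would, in place of code of your own. Each camera call takes 0.05 s, during which the arm holds its last target. There are 200 camera calls.

### The job

Charge the hand-pumped pressure filter on the bench with the fingertips alone, picking nothing up: push the tap lever across to the vessel side as far as it goes, then press the plunger down again and again in full strokes until the indicator pin on the vessel lid stands fully out. Then push the lever back to the plunger side as far as it goes, so that the charge is shut in, and draw clear. Do not touch the pin, and leave the pump and the things round it where they stand.

Things in the scene. Friction and masses are not known exactly. Their poses are not given: they have to be found in the camera images.
- pump: pressure filter on a grey cast base 150 x 270 x 30 mm, 3 kg, slides if shoved with over 10 N. Own frame: -x front (faces the robot), +y vessel end, z up; origin on the bench near the base's middle. Barrel with plunger at (0.030, -0.095), 146 mm high; steel vessel 86 mm wide at (0.025, 0.065), lid 105, pin boss 114 mm high; tap in front at (-0.035, -0.008); outlet tube at the +y end, 106 mm high
- plunger_top (a point): top centre of the plunger's black mushroom knob, 51 mm wide; 206 mm above the bench when the plunger is up; it moves with the plunger
- plunger (a joint): how far the plunger is pushed down, m: 0 = up, 0.028 = bottom stop. A spring raises it: about 6 N to start it, 10 to 15 N at the bottom. A stroke counts in full if pushed past 0.025, and the next once it is back up to 0.001; shorter strokes pump less. Three to six full strokes are needed, depending on the charge left in the vessel; further strokes do no harm
- tap_knob (a point): top centre of the upright black knob at the end of the tap lever: 18 mm wide, its side can be pushed from 106 to 127 mm above the bench; the flat lever lies under it at 97 to 102 mm. 65 mm from the tap's axis; it moves with the lever
- tap_axis (a point): point on the tap lever's upright axis, 105 mm above the bench
- tap (a joint): tap lever angle, rad: 0 = stop on the plunger side (vented: strokes pump nothing), 1.1 = stop on the vessel side (delivers). From above it turns clockwise as it grows; at 0.55 the lever points straight to the pump's front (-x), at 0 it points 0.55 rad from there towards the plunger end. It stays where left; 1 to 2 N at the knob moves it. Fully across: above 0.95; back: below 0.15
- pin: indicator pin, pale, 11 mm thick, in the boss on the vessel lid; origin at its top. Not to be touched
- pin_top (a point): top of the indicator pin; 115 mm above the bench when it is in, 133 mm when fully out
- pin_rise (a joint): how far the indicator pin stands out, m: 0 = in, 0.018 to 0.019 = fully out (a dark ring round its foot then shows above the boss); above 0.0165 counts as fully out. It steps out about 3.4 mm at each full stroke while the tap delivers, stops by itself when fully out, and stays out
- beaker: glass beaker, 54 mm wide and 68 mm high, standing under the bent outlet tube; origin at the centre of its underside; loose, to be left alone
- vial_front: small glass vial with a ribbed dark cap, 25 mm wide and 53 mm high, on the bench in front of the vessel end of the pump; origin at the centre of its underside; loose, to be left alone
- vial_side: small glass vial with a ribbed pale cap, 25 mm wide and 53 mm high, on the bench in front of the plunger end of the pump; origin at the centre of its underside; loose, to be left alone
- jar_back: low glass jar, 52 mm wide and 75 mm high, behind the pump; origin at the centre of its underside; loose, to be left alone
- jar_tall: glass jar, 66 mm wide and 99 mm high, behind the vessel; origin at the centre of its underside; loose, to be left alone
- marker: marker pen lying on the bench, 127 mm long, 14 mm high; origin at the centre of its underside; loose, to be left alone
- timer: digital kitchen timer standing on its foot, 46 x 66 x 61 mm; origin at the centre of its underside; loose, to be left alone

How it is judged (in metres and radians):
On the way, in this order (a step that is already met when the one before it is completed fails the run):
1. the tap lever is pushed across to the vessel side (value of joint tap above 0.95 rad), for 0.1 s.
2. with the tap on the vessel side, the plunger is pumped until the pin stands fully out (value of joint pin_rise above 0.0165 m and value of joint tap above 0.8 rad), for 0.2 s.
At the end, for the whole second after the job is handed in: The indicator pin stands fully out (more than 16.5 mm), the tap lever is back on the plunger side (within 0.15 rad of its stop), the plunger is up (within 3 mm), and the pump and the loose things round it stand within 3 cm of where they were (value of joint pin_rise above 0.0165 m and value of joint tap below 0.15 rad and value of joint plunger below 0.003 m and distance of each of pump, beaker, vial_front, vial_side, jar_back, jar_tall, marker, timer from where it was at the start of the episode below 0.03 m and angle between pump's own z axis and vertical below 0.05 rad and linear speed of pump below 0.02 m/s); the robot touches nothing.
It fails at once if the indicator pin is touched (contact force between pin and the arm above 1 N).
It fails at once if the pump is lifted, tipped or shoved more than 3 cm from where it stood (distance of pump from where it was at the start of the episode above 0.03 m or angle between pump's own z axis and vertical above 0.1 rad or height (world z) of pump above 0.008 m).
It fails at once if the beaker, a vial or a jar is knocked over, carried or pushed more than 3 cm (distance of any of beaker, vial_front, vial_side, jar_back, jar_tall from where it was at the start of the episode above 0.03 m or angle between any of beaker, vial_front, vial_side, jar_back, jar_tall's own z axis and vertical above 0.4 rad).
It fails at once if the marker or the timer is knocked over, carried or pushed more than 3 cm (distance of any of marker, timer from where it was at the start of the episode above 0.03 m or angle between timer's own z axis and vertical above 0.4 rad).
It also fails if it takes over 54 s, if anything falls off the work surface, if the arm or the gripper's body presses on something with over 40 N, if the wrist force passes 120 N, or if a joint passes its speed limit or range.

## Working session

There is one attempt and no reset: what is moved stays moved. The work goes in short steps, Python scripts to look and compute and a tool call to move; the robot and the scene stay as the last step left them, time stands still between calls to the robot, and variables do not carry over. Pictures are saved under pics/ and viewed, at most 10 in all, crops included, and the job is handed in when it is done.

Besides the shell and the picture viewer there is one more tool, called by a JSON object that holds its "api" and its "payload", one argument or row to a line. step_arm: Moves the arm, as the interface text tells. Its arguments: {"type":"object","properties":{"linear":{"type":"array"},"delta_rot":{"type":"array"},"grip":{"type":"array"}},"required":["linear","delta_rot","grip"]}

```bash
mkdir -p pics
cat > h.py <<'E'
import numpy as np, cv2
from station import *
def ray(c,p):
    W=c["world_to_cam"]; R,t=W[:3,:3],W[:3,3]
    d=np.array([(p[0]-c["cx"])/c["fx"],-(p[1]-c["cy"])/c["fy"],-1.])
    return -R.T@t, R.T@d/np.linalg.norm(d)
def tri(rs):
    A=np.zeros((3,3));b=np.zeros(3)
    for o,d in rs:
        P=np.eye(3)-np.outer(d,d);A+=P;b+=P@o
    x=np.linalg.solve(A,b)
    return x,[float(np.linalg.norm((np.eye(3)-np.outer(d,d))@(x-o))) for o,d in rs]
def atz(r,z): o,d=r; return o+d*(z-o[2])/d[2]
E
python3 - <<'E'
from h import *
np.set_printoptions(precision=4,suppress=True)
C={n:capture(n) for n in("scene","top")}
print({k:v for k,v in C["top"].items() if k!="img"})
s=sense();print(s["time_s"],s["tcp_pos"],s["ee_rot"],s["wrist_force"])
for n in C: cv2.imwrite(f"pics/{n}.png",C[n]["img"][:,:,::-1])
for l in ["plunger_top","tap_knob","tap_axis","pin_top","pump","beaker","vial_front","vial_side","jar_back","jar_tall","marker","timer"]:
    rs=[]
    for n in C:
        L=landmark_of(n,l)
        if L: print(l,n,[(np.round(a["point"],1),round(a["score"],2)) for a in L[:2]],end=" ");rs.append(ray(C[n],L[0]["point"]))
    print()
    if len(rs)==2: print("   ",*tri(rs))
    if rs: print("   z0",[atz(r,0)[:2] for r in rs])
E
```

```text
{'fx': 466.8953644248509, 'fy': 466.8953644248509, 'cx': 321.78095983703486, 'cy': 237.13107195903865, 'world_to_cam': array([[ 0.0203, -0.9997, -0.0096,  0.1663],
       [ 0.9985,  0.0198,  0.0506, -0.5006],
       [-0.0504, -0.0106,  0.9987, -1.263 ],
       [ 0.    ,  0.    ,  0.    ,  1.    ]])}
0.1 [0.1969 0.5926 0.2216] [[ 0.9489 -0.3155 -0.0005]
 [-0.3155 -0.9489 -0.0019]
 [ 0.0001  0.002  -1.    ]] [-1.1013 -0.2636 -0.3432]
plunger_top scene [(array([342.5, 199.1]), 0.71)] plunger_top top [(array([300.1, 192.8]), 0.81), (array([226.7, 253.9]), 0.69)] 
    [0.5886 0.2279 0.2065] [0.0016254680601285848, 0.001625468060128643]
   z0 [array([0.9076, 0.6048]), array([0.6199, 0.2391])]
tap_knob scene [(array([297.5, 251.2]), 0.47)] tap_knob top [(array([251.6, 233.8]), 0.54), (array([302.9, 253.7]), 0.51)] 
    [0.5176 0.3492 0.0508] [0.021759974901146326, 0.021759974901146274]
   z0 [array([0.5909, 0.4137]), array([0.5032, 0.3708])]
tap_axis scene [(array([295.2, 245.9]), 0.59)] tap_axis top [(array([286.3, 239.7]), 0.6)] 
    [0.482  0.2664 0.1085] [0.002563150318442244, 0.0025631
[... 1174 characters left out ...]
92.3]), 0.7)] 
    [ 0.6177  0.3616 -0.0123] [0.003956975825422699, 0.003956975825422745]
   z0 [array([0.6004, 0.3457]), array([0.6191, 0.3573])]
jar_tall top [(array([220.4, 208.6]), 0.61)] 
   z0 [array([0.5716, 0.4595])]
marker scene [(array([345.9, 334.7]), 0.75)] marker top [(array([369.6, 260.7]), 0.59)] 
    [0.4367 0.043  0.0052] [0.0015409991875487761, 0.0015409991875487213]
   z0 [array([0.4428, 0.0477]), array([0.4355, 0.0435])]
timer scene [(array([411.8, 389.9]), 0.88)] timer top [(array([443.2, 267. ]), 0.66), (array([225.9, 257. ]), 0.27)] 
    [ 0.4225 -0.1592 -0.0009] [0.0003290189079102189, 0.0003290189079102145]
   z0 [array([ 0.422 , -0.1601]), array([ 0.4223, -0.1588])]
```

```bash
python3 -c "
import cv2
a=cv2.imread('pics/scene.png');cv2.imwrite('pics/s1.png',cv2.resize(a[150:350,190:430],(720,600),interpolation=cv2.INTER_CUBIC))
a=cv2.imread('pics/top.png');cv2.imwrite('pics/t1.png',cv2.resize(a[150:330,180:400],(733,600),interpolation=cv2.INTER_CUBIC))"
```

```text
(no output)
```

View pics/s1.png

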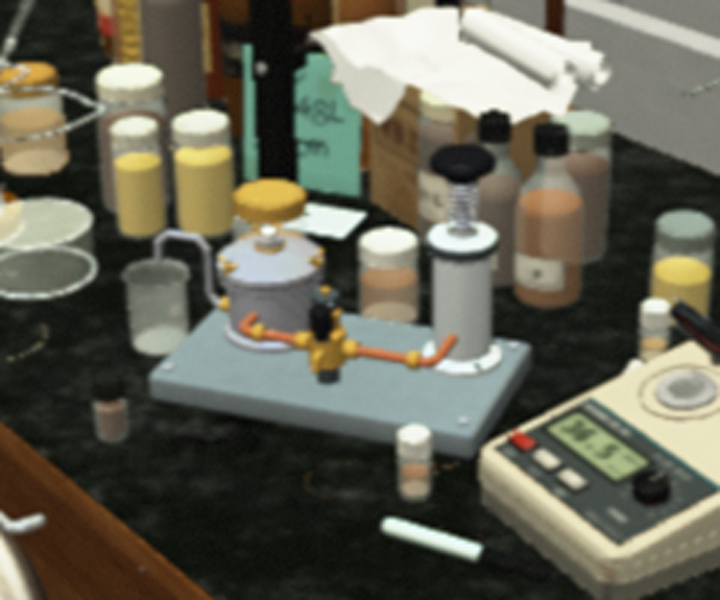

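View pics/t1.png

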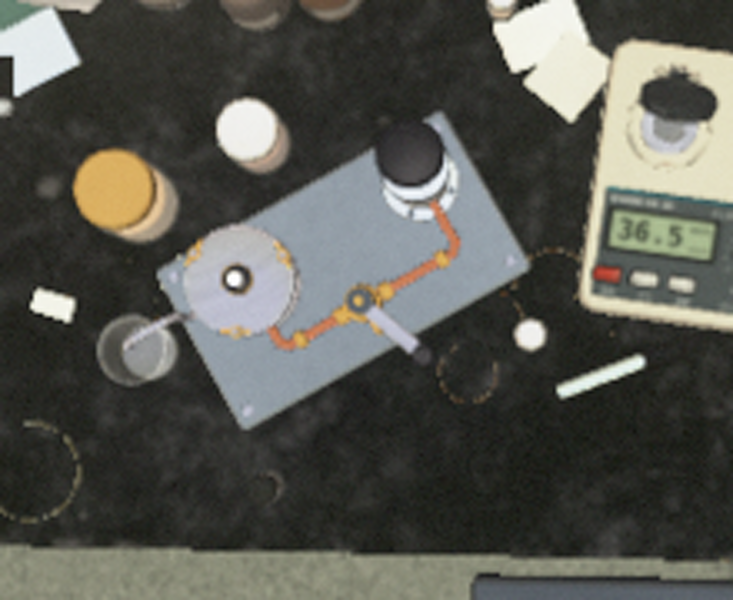

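The scene view shows the pump with its knob lever towards us and the plunger up on the right. In the top view (crop coordinates) the plunger knob is at (410,153), the pin at (236,279), the tap axis at (362,298) and the tap knob at (422,355). The side vial is at (530,333) and the front vial at (265,487).

Run:
```python
from h import *
from scipy.optimize import least_squares
np.set_printoptions(precision=4,suppress=True)
T=capture("top"); S=capture("scene")
k=lambda x,y:(180+x*.3,150+y*.3); ks=lambda x,y:(190+x/3,150+y/3)
kn=atz(ray(T,k(422,355)),.127);ax=atz(ray(T,k(360,299)),.105)
print("knob",kn,"axis",ax,np.linalg.norm((kn-ax)[:2]))
print("knob tri",tri([ray(T,k(422,355)),ray(S,ks(322,297))]))
obs=[(T,k(410,153),(.030,-.095,.206)),(T,k(236,278),(.025,.065,.115)),(T,k(361,299),(-.035,-.008,.105)),
(T,(282.5,232.6),(0,0,0)),(S,(342.5,199.1),(.03,-.095,.206)),(S,(303.8,279.3),(0,0,0)),(S,ks(268,231),(.025,.065,.115))]
def pr(c,X):
    q=c["world_to_cam"]@np.r_[X,1]; return np.array([c["cx"]+c["fx"]*q[0]/-q[2],c["cy"]-c["fy"]*q[1]/-q[2]])
def W(p,X): c,s=np.cos(p[2]),np.sin(p[2]);return np.array([p[0]+c*X[0]-s*X[1],p[1]+s*X[0]+c*X[1],X[2]])
f=lambda p:np.r_[tuple(pr(c,W(p,X))-u for c,u,X in obs)]
r=least_squares(f,[.51,.284,.5]);p=r.x;print(p,r.fun)
print("plunger",W(p,(.03,-.095,.206)),"axis",W(p,(-.035,-.008,.105)),"pin",W(p,(.025,.065,.133)))
d=(kn-ax)[:2];print("lever dir",np.degrees(np.arctan2(d[1],d[0])),"front",np.degrees(p[2])+180)
for a in(0,.28,.55,.8,1.1):
    th=a; ang=np.pi+(.55-th);print(a,W(p,(-.035+.065*np.cos(ang),-.008+.065*np.sin(ang),.127)))
print("vials",atz(ray(T,k(530,333)),.053),atz(ray(T,k(265,480)),.053))
```

```text
knob [0.4425 0.2118 0.127 ] axis [0.4843 0.2609 0.105 ] 0.0644997423716173
knob tri (array([0.4432, 0.2109, 0.1353]), [0.0010068011170682627, 0.0010068011170683336])
[0.5099 0.2865 0.5386] [-0.1308 -0.6651 -0.3165 -0.0586 -0.5957  0.1247 -0.4028 -0.6178  1.4757
  1.61   -1.629   0.6366  0.079   1.5856]
plunger [0.5844 0.2203 0.206 ] axis [0.484  0.2617 0.105 ] pin [0.498  0.3551 0.133 ]
lever dir -130.43479527497377 front 210.8616671573194
0 [0.4538 0.2041 0.127 ]
0.28 [0.4391 0.2146 0.127 ]
0.55 [0.4282 0.2283 0.127 ]
0.8 [0.4217 0.2432 0.127 ]
1.1 [0.419  0.2624 0.127 ]
vials [0.4623 0.1296 0.053 ] [0.3418 0.337  0.053 ]
```

{"api": "step_arm", "payload": {
  "linear": [
    [0,0,0],
    [0,0,0],
    [0,0,0],
    [0,0,0],
    [0,0,0],
    [0,0,0]
  ],
  "delta_rot": [
    [0,0,-0.15],
    [0,0,-0.15],
    [0,0,-0.15],
    [0,0,-0.15],
    [0,0,-0.15],
    [0,0,0]
  ],
  "grip": [0,0,0,0,0,0]
}}

```text
time_s: 2.15
tcp_pos: [0.197, 0.5931, 0.2225]
ee_rot: [[0.91, 0.415, -0.0], [0.415, -0.91, -0.0], [-0.0, 0.0, -1.0]]
wrist_force: [0.3, -0.1, -0.1]
gripper_width: 0.399
gripper_force: 0.0
```

```bash
cat >> h.py <<'E'
def delta(*ts):
    s=sense();p=np.array(s["tcp_pos"]);R=np.array(s["ee_rot"])
    print("t",s["time_s"],"tcp",np.round(p,4),"F",np.round(s["wrist_force"],2),"w",s["gripper_width"]);print(np.round(R,3))
    for t in ts: t=np.array(t);print(np.round(1000*R.T@(t-p),1));p=t
E
python3 -c "
from h import *
delta((.457,.181,.223),(.457,.181,.113))"
```

```text
t 2.15 tcp [0.197  0.5931 0.2225] F [ 0.25 -0.06 -0.09] w 0.39931455862766674
[[ 0.91   0.415 -0.   ]
 [ 0.415 -0.91  -0.   ]
 [-0.     0.    -1.   ]]
[ 6.570e+01  4.828e+02 -4.000e-01]
[  0.  -0. 110.]
```

{"api": "step_arm", "payload": {
  "linear": [
    [7,48,0],
    [7,48,0],
    [7,48,0],
    [7,48,0],
    [6,48,0],
    [6,48,0],
    [6,48,0],
    [6,48,0],
    [7,49,0],
    [7,50,0]
  ],
  "delta_rot": [
    [0,0,0],
    [0,0,0],
    [0,0,0],
    [0,0,0],
    [0,0,0],
    [0,0,0],
    [0,0,0],
    [0,0,0],
    [0,0,0],
    [0,0,0]
  ],
  "grip": [0,0,0,0,0,0,0,0,0,0]
}}

```text
time_s: 3.4
tcp_pos: [0.4588, 0.18, 0.2229]
ee_rot: [[0.91, 0.414, 0.001], [0.414, -0.91, 0.001], [0.001, -0.0, -1.0]]
wrist_force: [0.3, -0.4, 0.8]
gripper_width: 0.006
gripper_force: 0.0
```

{"api": "step_arm", "payload": {
  "linear": [
    [0,0,0],
    [0,0,28],
    [0,0,27],
    [0,0,27],
    [0,0,27],
    [0,0,0]
  ],
  "delta_rot": [
    [0,0,0],
    [0,0,0],
    [0,0,0],
    [0,0,0],
    [0,0,0],
    [0,0,0]
  ],
  "grip": [0,0,0,0,0,0]
}}

```text
time_s: 4.15
tcp_pos: [0.4566, 0.1811, 0.112]
ee_rot: [[0.91, 0.416, -0.004], [0.416, -0.91, -0.003], [-0.005, 0.001, -1.0]]
wrist_force: [0.2, 0.4, 0.4]
gripper_width: 0.003
gripper_force: 0.0
```

Run:
```python
from h import *
delta((.457,.181,.113))
T=capture("top");S=capture("scene")
a=cv2.resize(T["img"][180:300,230:390],(640,480),interpolation=cv2.INTER_CUBIC)
cv2.imwrite("pics/t2.png",a[:,:,::-1])
a=cv2.resize(S["img"][180:320,220:380],(640,560),interpolation=cv2.INTER_CUBIC)
cv2.imwrite("pics/s2.png",a[:,:,::-1])
```

```text
t 4.15 tcp [0.4566 0.1811 0.112 ] F [0.19 0.39 0.39] w 0.0027485058655197948
[[ 0.91   0.416 -0.004]
 [ 0.416 -0.91  -0.003]
 [-0.005  0.001 -1.   ]]
[ 0.3  0.3 -1. ]
```

View pics/s2.png

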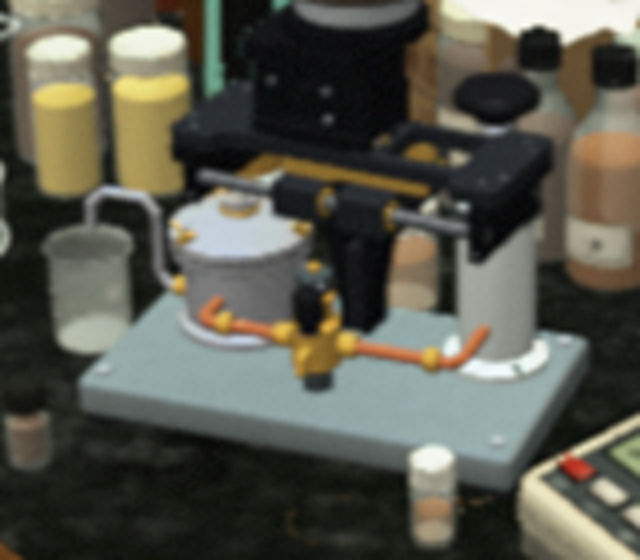

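The scene view shows the shut fingers at crop (365,310) beside the tap knob at (310,300). They are on the plunger side, clear of the plunger and the vial. I start the push.

{"api": "step_arm", "payload": {
  "linear": [
    [0,-10,0],
    [-2,-7,0],
    [-2,-7,0],
    [-2,-7,0],
    [0,-8,0],
    [0,-8,0],
    [2,-5,0],
    [2,-5,0],
    [0,0,0]
  ],
  "delta_rot": [
    [0,0,0],
    [0,0,0],
    [0,0,0],
    [0,0,0],
    [0,0,0],
    [0,0,0],
    [0,0,0],
    [0,0,0],
    [0,0,0]
  ],
  "grip": [0,0,0,0,0,0,0,0,0]
}}

```text
time_s: 5.38
tcp_pos: [0.433, 0.2333, 0.1137]
ee_rot: [[0.909, 0.417, 0.001], [0.417, -0.909, 0.001], [0.001, -0.001, -1.0]]
wrist_force: [0.1, 0.2, -0.0]
gripper_width: 0.007
gripper_force: 0.0
```

Run:
```python
from h import *
delta((.429,.2406,.112))
T=capture("top");S=capture("scene")
for n,c in(("top",T),("scene",S)): print(n,[(l,[(np.round(a["point"],1),round(a["score"],2)) for a in landmark_of(n,l)[:2]]) for l in("tap_knob","tap_axis","pump")])
a=cv2.resize(T["img"][190:290,240:340],(400,400),interpolation=cv2.INTER_CUBIC)
b=cv2.resize(S["img"][200:300,250:350],(400,400),interpolation=cv2.INTER_CUBIC)
cv2.imwrite("pics/c3.png",np.hstack([a,b])[:,:,::-1])
```

```text
t 5.375 tcp [0.433  0.2333 0.1137] F [ 0.08  0.19 -0.04] w 0.007144938879047769
[[ 0.909  0.417  0.001]
 [ 0.417 -0.909  0.001]
 [ 0.001 -0.001 -1.   ]]
[-0.6 -8.3  1.7]
top [('tap_knob', []), ('tap_axis', [(array([288.4, 240.8]), 0.58)]), ('pump', [(array([281.6, 228.6]), 0.61)])]
scene [('tap_knob', [(array([280. , 245.9]), 0.61)]), ('tap_axis', [(array([299.1, 245.5]), 0.58)]), ('pump', [(array([302.7, 279.7]), 0.74)])]
```

View pics/c3.png

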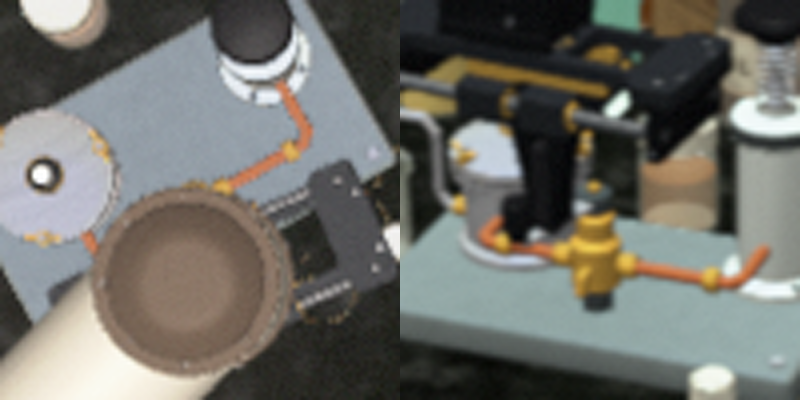

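The tap knob now shows at scene (280,250), left of the fingers, so it has been pushed well across. I continue to the stop.

{"api": "step_arm", "payload": {
  "linear": [
    [2,-4,0],
    [1,-4,0],
    [0,0,0],
    [0,0,0]
  ],
  "delta_rot": [
    [0,0,0],
    [0,0,0],
    [0,0,0],
    [0,0,0]
  ],
  "grip": [0,0,0,0]
}}

```text
time_s: 6.28
tcp_pos: [0.4321, 0.2413, 0.1136]
ee_rot: [[0.909, 0.416, 0.0], [0.416, -0.909, 0.001], [0.001, -0.0, -1.0]]
wrist_force: [0.7, -0.2, 0.1]
gripper_width: 0.006
gripper_force: 0.0
```

Run:
```python
from h import *
delta((.4286,.2406,.112))
S=capture("scene")
L=landmark_of("scene","tap_knob");print(L[:1]and (L[0]["point"],L[0]["score"]), L and atz(ray(S,L[0]["point"]),.127))
```

```text
t 6.275 tcp [0.4321 0.2413 0.1136] F [ 0.7  -0.21  0.12] w 0.005606079829435523
[[ 0.909  0.416  0.   ]
 [ 0.416 -0.909  0.001]
 [ 0.001 -0.    -1.   ]]
[-3.4 -0.8  1.6]
([344.2, 338.6], 0.6) [ 0.31478988 -0.0961436   0.127     ]
```

{"api": "step_arm", "payload": {
  "linear": [
    [0,-2,0],
    [0,0,0],
    [0,0,0]
  ],
  "delta_rot": [
    [0,0,0],
    [0,0,0],
    [0,0,0]
  ],
  "grip": [0,0,0]
}}

```text
time_s: 6.75
tcp_pos: [0.4311, 0.2428, 0.1136]
ee_rot: [[0.909, 0.416, 0.0], [0.416, -0.909, 0.0], [0.0, -0.0, -1.0]]
wrist_force: [-0.1, -0.5, -0.4]
gripper_width: 0.002
gripper_force: 0.2
```

{"api": "step_arm", "payload": {
  "linear": [
    [0,-2,0],
    [0,0,0],
    [0,0,0]
  ],
  "delta_rot": [
    [0,0,0],
    [0,0,0],
    [0,0,0]
  ],
  "grip": [0,0,0]
}}

```text
time_s: 7.12
tcp_pos: [0.4302, 0.2446, 0.1136]
ee_rot: [[0.909, 0.416, -0.0], [0.416, -0.909, 0.0], [-0.0, -0.0, -1.0]]
wrist_force: [1.0, -0.0, -0.2]
gripper_width: -0.002
gripper_force: 0.2
```

Run:
```python
from h import *
S=capture("scene");W=capture("wrist")
b=cv2.resize(S["img"][215:275,255:325],(560,480),interpolation=cv2.INTER_CUBIC)
b=np.hstack([b,cv2.resize(W["img"],(240,180)).repeat(1,0)[:180] if 0 else np.zeros((480,1,3),np.uint8)])
cv2.imwrite("pics/c4.png",b[:,:,::-1]);cv2.imwrite("pics/w4.png",W["img"][:,:,::-1])
def pr(c,X):
    q=c["world_to_cam"]@np.r_[X,1]; return np.array([c["cx"]+c["fx"]*q[0]/-q[2],c["cy"]-c["fy"]*q[1]/-q[2]])
for a,k in((.8,(.4217,.2432)),(.95,(.4196,.2526)),(1.1,(.419,.2624))): print(a,(pr(S,(*k,.127))-[255,215])*8,(pr(S,(*k,.106))-[255,215])*8)
print("axis",(pr(S,(.484,.2617,.105))-[255,215])*8,"tcp",(pr(S,(.4302,.2446,.1136))-[255,215])*8)
```

```text
0.8 [201.54382683 280.96642573] [204.95998584 349.01039013]
0.95 [175.3736651 271.1903372] [178.95986875 339.03262131]
1.1 [153.0709622  259.37580637] [156.79588245 326.97861744]
axis [346.63253972 261.80188924] tcp [226.04836091 313.34177727]
```

View pics/c4.png

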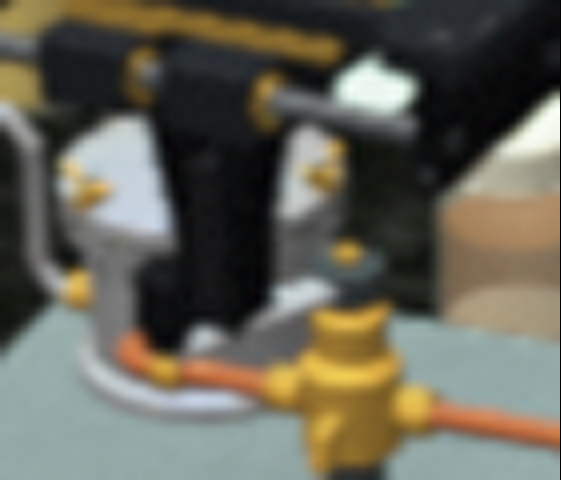

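View pics/w4.png

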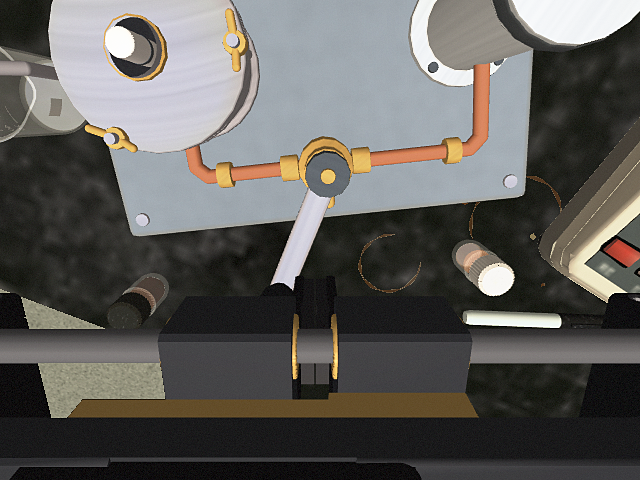

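The scene crop shows the knob at about (158,300), which matches roughly 1.05 to 1.1 rad. In the wrist view the axis is at (328,172) and the lever runs to (275,290), about 1.07 rad. I nudge on until the force shows the stop.

{"api": "step_arm", "payload": {
  "linear": [
    [0,-2,0],
    [0,0,0],
    [0,0,0]
  ],
  "delta_rot": [
    [0,0,0],
    [0,0,0],
    [0,0,0]
  ],
  "grip": [0,0,0]
}}

```text
time_s: 7.6
tcp_pos: [0.4293, 0.2464, 0.1135]
ee_rot: [[0.909, 0.416, -0.0], [0.416, -0.909, 0.0], [-0.0, -0.0, -1.0]]
wrist_force: [1.1, -0.7, 0.5]
gripper_width: 0.004
gripper_force: 0.3
```

{"api": "step_arm", "payload": {
  "linear": [
    [0,-1,0],
    [0,0,0],
    [0,0,0]
  ],
  "delta_rot": [
    [0,0,0],
    [0,0,0],
    [0,0,0]
  ],
  "grip": [0,0,0]
}}

```text
time_s: 7.98
tcp_pos: [0.429, 0.2473, 0.1136]
ee_rot: [[0.909, 0.416, 0.0], [0.416, -0.909, 0.0], [0.0, -0.0, -1.0]]
wrist_force: [2.2, -0.4, -0.3]
gripper_width: 0.008
gripper_force: 0.5
```

{"api": "step_arm", "payload": {
  "linear": [
    [0,15,0],
    [0,0,-45],
    [0,0,-45],
    [0,0,-46],
    [44,24,0],
    [44,24,0],
    [45,24,0],
    [0,0,0]
  ],
  "delta_rot": [
    [0,0,0],
    [0,0,0],
    [0,0,0],
    [0,0,0],
    [0,0,0],
    [0,0,0],
    [0,0,0],
    [0,0,0]
  ],
  "grip": [0,0,0,0,0,0,0,0]
}}

```text
time_s: 8.98
tcp_pos: [0.5883, 0.222, 0.2471]
ee_rot: [[0.911, 0.413, -0.003], [0.413, -0.911, -0.001], [-0.003, 0.0, -1.0]]
wrist_force: [-1.1, -0.2, -1.5]
gripper_width: 0.005
gripper_force: 0.0
```

Run:
```python
from h import *
delta((.586,.223,.212))
S=capture("scene");W=capture("wrist");T=capture("top")
b=cv2.resize(T["img"][190:290,230:330],(400,400),interpolation=cv2.INTER_CUBIC)
a=cv2.resize(S["img"][170:270,260:360],(400,400),interpolation=cv2.INTER_CUBIC)
cv2.imwrite("pics/c5.png",np.hstack([a,b])[:,:,::-1]);cv2.imwrite("pics/w5.png",W["img"][:,:,::-1])
for n in("scene","top"): print(n,[(l,[(np.round(a["point"],1),round(a["score"],2)) for a in landmark_of(n,l)[:2]]) for l in("tap_knob","plunger_top","pin_top")])
```

```text
t 8.975 tcp [0.5883 0.222  0.2471] F [-1.12 -0.17 -1.54] w 0.005016829565284461
[[ 0.911  0.413 -0.003]
 [ 0.413 -0.911 -0.001]
 [-0.003  0.    -1.   ]]
[-1.6 -1.9 35.1]
scene [('tap_knob', [(array([226.3, 294.9]), 0.62), (array([271.8, 246.1]), 0.49)]), ('plunger_top', [(array([344.2, 199.3]), 0.68)]), ('pin_top', [(array([281. , 224.9]), 0.55)])]
top [('tap_knob', [(array([283.8, 263.7]), 0.7)]), ('plunger_top', [(array([338.5, 250.5]), 0.61)]), ('pin_top', [(array([249. , 230.3]), 0.53)])]
```

View pics/c5.png

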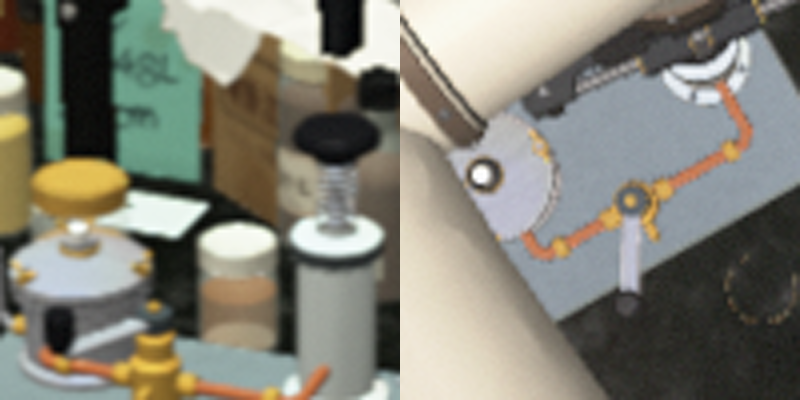

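The scene crop shows the fingers centred above the plunger knob at (338,135). The top crop shows the lever turned across, with its knob at (628,303) and axis at (632,200). Now the angle from those pixels.

Run:
```python
from h import *
T=capture("top")
k=atz(ray(T,(287,265.7)),.127);a=np.array([.484,.2617])
a2=atz(ray(T,(287.8,240)),.110)
for A in(a,a2[:2]):
    d=k[:2]-A;print(k,A,np.linalg.norm(d),.55-(np.arctan2(d[1],d[0])%(2*np.pi)-np.pi-.5386))
```

```text
[0.41866683 0.26001983 0.127     ] [0.484  0.2617] 0.06535476817754073 1.06288878251784
[0.41866683 0.26001983 0.127     ] [0.48333291 0.26098177] 0.06467322981678628 1.073725648302747
```

{"api": "step_arm", "payload": {
  "linear": [
    [-2,-1,35],
    [0,0,12],
    [0,0,12],
    [0,0,9],
    [0,0,0],
    [0,0,0]
  ],
  "delta_rot": [
    [0,0,0],
    [0,0,0],
    [0,0,0],
    [0,0,0],
    [0,0,0],
    [0,0,0]
  ],
  "grip": [0,0,0,0,0,0]
}}

```text
time_s: 10.22
tcp_pos: [0.5828, 0.2234, 0.1842]
ee_rot: [[0.909, 0.417, -0.001], [0.417, -0.909, -0.001], [-0.001, 0.0, -1.0]]
wrist_force: [-7.7, -0.7, 9.5]
gripper_width: 0.005
gripper_force: 4.9
```

{"api": "step_arm", "payload": {
  "linear": [
    [0,0,2],
    [0,0,0]
  ],
  "delta_rot": [
    [0,0,0],
    [0,0,0]
  ],
  "grip": [0,0]
}}

```text
time_s: 10.48
tcp_pos: [0.583, 0.2235, 0.1831]
ee_rot: [[0.909, 0.417, -0.0], [0.417, -0.909, -0.001], [-0.0, 0.001, -1.0]]
wrist_force: [-8.4, 0.3, 11.6]
gripper_width: 0.004
gripper_force: 6.2
```

{"api": "step_arm", "payload": {
  "linear": [
    [0,0,-30],
    [0,0,-20],
    [0,0,-10],
    [0,0,0],
    [0,0,0]
  ],
  "delta_rot": [
    [0,0,0],
    [0,0,0],
    [0,0,0],
    [0,0,0],
    [0,0,0]
  ],
  "grip": [0,0,0,0,0]
}}

```text
time_s: 11.1
tcp_pos: [0.5834, 0.2234, 0.2384]
ee_rot: [[0.909, 0.416, -0.002], [0.416, -0.909, -0.001], [-0.002, 0.0, -1.0]]
wrist_force: [-0.0, 0.3, -0.4]
gripper_width: 0.011
gripper_force: 0.0
```

Run:
```python
from h import *
delta()
s=sense();W=capture("wrist");S=capture("scene")
M=np.array(W["mount"]);R=np.eye(4);R[:3,:3]=s["ee_rot"];R[:3,3]=s["tcp_pos"]
W["world_to_cam"]=np.linalg.inv(R@M)
r={}
for n,c in(("wrist",W),("scene",S)):
  for l in("plunger_top","pin_top","tap_axis","pump","tap_knob"):
    L=landmark_of(n,l)
    if L: r[n,l]=ray(c,L[0]["point"]);print(n,l,np.round(L[0]["point"],1),round(L[0]["score"],2),np.round(atz(r[n,l],dict(plunger_top=.206,pin_top=.118,tap_axis=.105,pump=0,tap_knob=.127)[l]),4))
m=silhouettes("scene","plunger_top")
for a in m[:1]:
    ys,xs=np.where(a["mask"]);print("sil",xs.min(),xs.max(),ys.min(),ys.max())
a=S["img"][165:225,300:380];w=cv2.resize(W["img"],(640,480))
cv2.imwrite("pics/w6.png",W["img"][:,:,::-1]);cv2.imwrite("pics/s6.png",cv2.resize(a,(640,480),interpolation=cv2.INTER_CUBIC)[:,:,::-1])
```

```text
t 11.1 tcp [0.5834 0.2234 0.2384] F [-0.03  0.31 -0.41] w 0.01078823862483755
[[ 0.909  0.416 -0.002]
 [ 0.416 -0.909 -0.001]
 [-0.002  0.    -1.   ]]
wrist plunger_top [320.1 274.3] 0.96 [0.5825 0.2186 0.206 ]
wrist pin_top [114.  256.7] 0.58 [0.4939 0.3575 0.118 ]
wrist tap_axis [226.  305.4] 0.63 [0.4828 0.2612 0.105 ]
wrist pump [235.3 228.5] 0.77 [0.5138 0.287  0.    ]
wrist tap_knob [228.8 304.6] 0.42 [0.4974 0.2591 0.127 ]
scene plunger_top [343.  202.3] 0.83 [0.5769 0.2148 0.206 ]
scene pin_top [282.7 224.1] 0.41 [0.5151 0.3653 0.118 ]
scene tap_axis [297.3 250. ] 0.89 [0.4755 0.2542 0.105 ]
scene pump [300.3 280.5] 0.56 [0.5049 0.2872 0.    ]
scene tap_knob [275.7 247. ] 0.59 [0.4228 0.2618 0.127 ]
sil 334 355 198 219
```

View pics/w6.png

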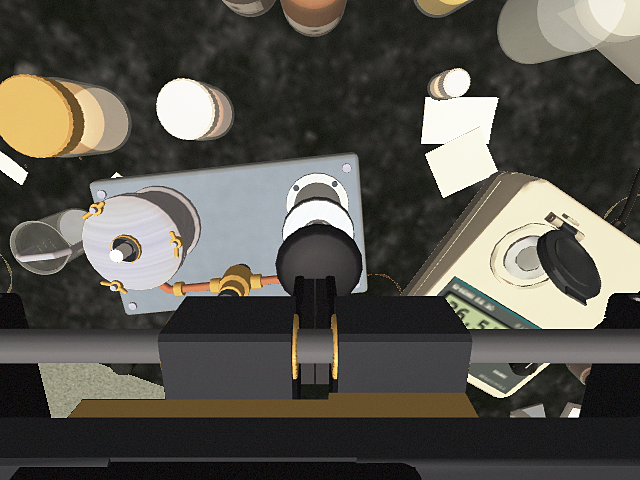

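The wrist view shows the fingertips centred over the plunger knob at (320,268), with the pin and the rest of the pump unobstructed. I re-centre slightly and press in stages.

{"api": "step_arm", "payload": {
  "linear": [
    [-2,4,25],
    [0,0,8],
    [0,0,8],
    [0,0,0]
  ],
  "delta_rot": [
    [0,0,0],
    [0,0,0],
    [0,0,0],
    [0,0,0]
  ],
  "grip": [0,0,0,0]
}}

```text
time_s: 12.25
tcp_pos: [0.5831, 0.2186, 0.2001]
ee_rot: [[0.909, 0.417, -0.001], [0.417, -0.909, -0.002], [-0.001, 0.001, -1.0]]
wrist_force: [-3.3, -0.8, 6.4]
gripper_width: 0.0
gripper_force: 2.9
```

```bash
python3 -c "
from h import *
delta();s=sense();print(s['moment'])"
```

```text
t 12.25 tcp [0.5831 0.2186 0.2001] F [-3.34 -0.84  6.43] w 0.00043676108056676347
[[ 0.909  0.417 -0.001]
 [ 0.417 -0.909 -0.002]
 [-0.001  0.001 -1.   ]]
[-0.53266371  1.15430944 -0.01642978]
```

{"api": "step_arm", "payload": {
  "linear": [
    [0,0,8],
    [0,0,8],
    [0,0,6],
    [0,0,0]
  ],
  "delta_rot": [
    [0,0,0],
    [0,0,0],
    [0,0,0],
    [0,0,0]
  ],
  "grip": [0,0,0,0]
}}

```text
time_s: 12.75
tcp_pos: [0.5836, 0.2187, 0.1802]
ee_rot: [[0.909, 0.417, 0.001], [0.417, -0.909, -0.001], [0.001, 0.002, -1.0]]
wrist_force: [-6.6, -1.7, 12.3]
gripper_width: 0.005
gripper_force: 5.8
```

```bash
python3 -c "
from h import *
delta();s=sense();print(s['moment'])"
```

```text
t 12.75 tcp [0.5836 0.2187 0.1802] F [-6.57 -1.7  12.33] w 0.0048764398983025545
[[ 0.909  0.417  0.001]
 [ 0.417 -0.909 -0.001]
 [ 0.001  0.002 -1.   ]]
[-0.59248704  1.89799516 -0.06392297]
```

{"api": "step_arm", "payload": {
  "linear": [
    [-1,0,2],
    [-1,0,2],
    [0,0,0]
  ],
  "delta_rot": [
    [0,0,0],
    [0,0,0],
    [0,0,0]
  ],
  "grip": [0,0,0]
}}

```text
time_s: 13.12
tcp_pos: [0.5836, 0.2187, 0.1789]
ee_rot: [[0.908, 0.418, 0.007], [0.418, -0.908, 0.001], [0.007, 0.002, -1.0]]
wrist_force: [-5.9, -1.0, 18.0]
gripper_width: 0.003
gripper_force: 9.0
```

{"api": "step_arm", "payload": {
  "linear": [
    [0,0,2],
    [0,0,0]
  ],
  "delta_rot": [
    [0,0,0],
    [0,0,0]
  ],
  "grip": [0,0]
}}

```text
time_s: 13.38
tcp_pos: [0.5837, 0.2187, 0.1788]
ee_rot: [[0.908, 0.418, 0.008], [0.418, -0.908, 0.001], [0.008, 0.002, -1.0]]
wrist_force: [-8.1, -1.7, 24.9]
gripper_width: 0.005
gripper_force: 12.3
```

Bottom stop felt at z = 0.179, so that was one full stroke. Now I repeat.

{"api": "step_arm", "payload": {
  "linear": [
    [0,0,-42],
    [0,0,0],
    [0,0,0],
    [0,0,12],
    [0,0,12],
    [0,0,12],
    [0,0,5],
    [0,0,0],
    [0,0,0]
  ],
  "delta_rot": [
    [0,0,0],
    [0,0,0],
    [0,0,0],
    [0,0,0],
    [0,0,0],
    [0,0,0],
    [0,0,0],
    [0,0,0],
    [0,0,0]
  ],
  "grip": [0,0,0,0,0,0,0,0,0]
}}

```text
time_s: 14.5
tcp_pos: [0.5828, 0.2185, 0.1787]
ee_rot: [[0.908, 0.419, 0.006], [0.419, -0.908, 0.0], [0.005, 0.002, -1.0]]
wrist_force: [-11.7, -0.2, 30.9]
gripper_width: 0.01
gripper_force: 15.2
```

{"api": "step_arm", "payload": {
  "linear": [
    [0,0,-42],
    [0,0,0],
    [0,0,0]
  ],
  "delta_rot": [
    [0,0,0],
    [0,0,0],
    [0,0,0]
  ],
  "grip": [0,0,0]
}}

```text
time_s: 14.88
tcp_pos: [0.5809, 0.2179, 0.2113]
ee_rot: [[0.909, 0.416, -0.003], [0.416, -0.909, -0.001], [-0.004, -0.0, -1.0]]
wrist_force: [0.4, 0.3, -1.2]
gripper_width: 0.002
gripper_force: 0.0
```

```bash
cat > look.py <<'E'
from h import *
import sys
delta();s=sense();W=capture("wrist")
M=np.array(W["mount"]);R=np.eye(4);R[:3,:3]=s["ee_rot"];R[:3,3]=s["tcp_pos"]
W["world_to_cam"]=np.linalg.inv(R@M)
S=capture("scene");L=landmark_of("wrist","pin_top");P=landmark_of("wrist","plunger_top")
print([np.round(l[0]["point"],1) for l in(L,P) if l], [np.round(atz(ray(W,P[0]["point"]),.206),4)] if P else 0)
a=cv2.resize(S["img"][205:245,255:305],(400,320),interpolation=cv2.INTER_CUBIC)
b=cv2.resize(W["img"][200:300,60:185],(400,320),interpolation=cv2.INTER_CUBIC)
cv2.imwrite(f"pics/{sys.argv[1]}.png",np.hstack([a,b])[:,:,::-1])
E
python3 look.py p1
```

```text
t 14.875 tcp [0.5809 0.2179 0.2113] F [ 0.38  0.29 -1.23] w 0.0017204127824994168
[[ 0.909  0.416 -0.003]
 [ 0.416 -0.909 -0.001]
 [-0.004 -0.    -1.   ]]
[array([ 80.6, 266.1]), array([313. , 282.6])] [array([0.5851, 0.2197, 0.206 ])]
```

View pics/p1.png

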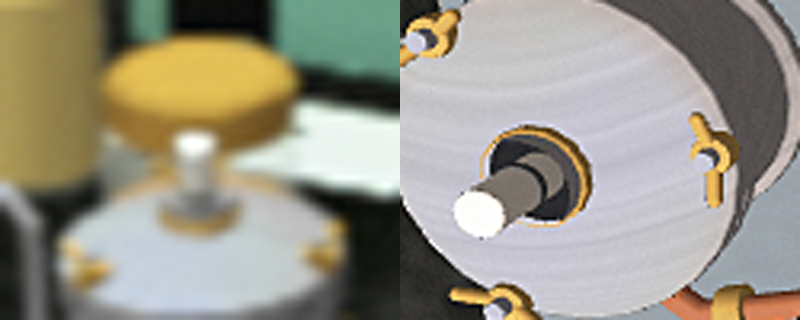

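The pin stands well out, and a dark ring shows near its foot in the wrist crop at (550,180). Further strokes do no harm, so I add three to be sure, pressing a little lighter.

{"api": "step_arm", "payload": {
  "linear": [
    [0,0,12],
    [0,0,12],
    [0,0,11],
    [0,0,3],
    [0,0,0],
    [0,0,0],
    [0,0,-38],
    [0,0,0],
    [0,0,0],
    [0,0,0]
  ],
  "delta_rot": [
    [0,0,0],
    [0,0,0],
    [0,0,0],
    [0,0,0],
    [0,0,0],
    [0,0,0],
    [0,0,0],
    [0,0,0],
    [0,0,0],
    [0,0,0]
  ],
  "grip": [0,0,0,0,0,0,0,0,0,0]
}}

```text
time_s: 16.32
tcp_pos: [0.5812, 0.2179, 0.2117]
ee_rot: [[0.909, 0.416, -0.003], [0.416, -0.909, -0.002], [-0.003, 0.0, -1.0]]
wrist_force: [0.6, -0.8, 0.7]
gripper_width: 0.008
gripper_force: 0.0
```

{"api": "step_arm", "payload": {
  "linear": [
    [0,0,12],
    [0,0,12],
    [0,0,11],
    [0,0,3],
    [0,0,0],
    [0,0,0],
    [0,0,-38],
    [0,0,0],
    [0,0,0],
    [0,0,0]
  ],
  "delta_rot": [
    [0,0,0],
    [0,0,0],
    [0,0,0],
    [0,0,0],
    [0,0,0],
    [0,0,0],
    [0,0,0],
    [0,0,0],
    [0,0,0],
    [0,0,0]
  ],
  "grip": [0,0,0,0,0,0,0,0,0,0]
}}

```text
time_s: 17.58
tcp_pos: [0.5812, 0.2179, 0.2116]
ee_rot: [[0.909, 0.416, -0.003], [0.416, -0.909, -0.002], [-0.003, 0.0, -1.0]]
wrist_force: [-0.4, 0.6, 0.1]
gripper_width: 0.004
gripper_force: 0.0
```

{"api": "step_arm", "payload": {
  "linear": [
    [0,0,12],
    [0,0,12],
    [0,0,11],
    [0,0,3],
    [0,0,0],
    [0,0,0]
  ],
  "delta_rot": [
    [0,0,0],
    [0,0,0],
    [0,0,0],
    [0,0,0],
    [0,0,0],
    [0,0,0]
  ],
  "grip": [0,0,0,0,0,0]
}}

```text
time_s: 18.32
tcp_pos: [0.5826, 0.2184, 0.1789]
ee_rot: [[0.909, 0.417, 0.003], [0.417, -0.909, 0.0], [0.003, 0.001, -1.0]]
wrist_force: [-4.7, -0.6, 15.2]
gripper_width: 0.001
gripper_force: 7.6
```

{"api": "step_arm", "payload": {
  "linear": [
    [0,0,-40],
    [0,0,-25],
    [0,0,0],
    [0,0,0]
  ],
  "delta_rot": [
    [0,0,0],
    [0,0,0],
    [0,0,0],
    [0,0,0]
  ],
  "grip": [0,0,0,0]
}}

```text
time_s: 18.82
tcp_pos: [0.5811, 0.218, 0.2385]
ee_rot: [[0.909, 0.416, -0.003], [0.416, -0.909, -0.001], [-0.003, -0.0, -1.0]]
wrist_force: [0.8, -0.9, -0.2]
gripper_width: 0.006
gripper_force: 0.0
```

```bash
python3 look.py p2
python3 - <<'E'
from h import *
T=capture("top");S=capture("scene")
for n in("scene","top"): 
  for l in("tap_knob","tap_axis","pump","pin_top"):
    L=landmark_of(n,l);c=S if n=="scene" else T
    for a in L[:2]: print(n,l,np.round(a["point"],1),round(a["score"],2),np.round(atz(ray(c,a["point"]),dict(tap_knob=.127,tap_axis=.105,pump=0,pin_top=.133)[l]),4))
L=landmark_of("scene","pin_top");M=landmark_of("top","pin_top")
if L and M: print("pin tri",tri([ray(S,L[0]["point"]),ray(T,M[0]["point"])]))
# pin top: brightest blob rows in scene
print(S["img"][215:237,276:286].mean(2).astype(int))
E
```

```text
t 18.825 tcp [0.5811 0.218  0.2385] F [ 0.81 -0.87 -0.23] w 0.0062393209993553906
[[ 0.909  0.416 -0.003]
 [ 0.416 -0.909 -0.001]
 [-0.003 -0.    -1.   ]]
[array([100.4, 257. ]), array([313. , 264.1])] [array([0.584 , 0.2193, 0.206 ])]
scene tap_knob [272.3 247.7] 0.7 [0.4151 0.2639 0.127 ]
scene tap_axis [296.3 245.3] 0.72 [0.4878 0.2745 0.105 ]
scene pump [298.  280.7] 0.94 [0.5001 0.29   0.    ]
scene pin_top [280.2 219.2] 0.41 [0.5084 0.365  0.133 ]
top tap_knob [283.2 263.3] 0.73 [0.4244 0.2696 0.127 ]
top tap_axis [288.4 239.7] 0.86 [0.4843 0.2599 0.105 ]
top pump [280.1 230.7] 0.95 [0.5134 0.2921 0.    ]
[[167 168 168 168 168 168 167 169 167 168]
 [169 168 168 167 168 168 168 167 165 163]
 [160 161 163 162 163 163 163 158 156 152]
 [150 149 148 149 149 151 149 143 133 127]
 [128 134 140 141 136 131 127 118 107  97]
 [118 156 192 199 183 154 110  93  91  83]
 [138 208 245 248 244 208 127  87  84  81]
 [132 189 230 234 216 169 109  86  83  79]
 [127 162 186 186 162 130 100  96 104 111]
 [130 156 172 167 150 137 127 137 163 185]
 [139 160 174 167 152 145 149 167 196 214]
 [144 165 176 167 152 144 153 169 178 178]
 [146 151 159 154 139 131 148 168 171 168]
 [160 139 123 115 107 115 149 174 176 177]
 [177 169 155 142 134 138 157 169 167 179]
 [159 170 168 158 144 133 135 134 138 170]
 [136 141 138 132 123 116 109 109 129 170]
 [131 132 130 123 119 114 107 108 138 178]
 [144 139 139 136 128 124 122 136 166 191]
 [189 177 171 163 160 165 179 190 198 202]
 [204 201 200 197 198 198 203 206 206 206]
 [208 206 205 205 206 206 206 204 205 204]]
```

Run:
```python
from h import *
def blob(img,x0,y0,x1,y1):
    g=img[y0:y1,x0:x1].mean(2);m=g>215;ys,xs=np.where(m);return xs.mean()+x0,ys.mean()+y0,m.sum()
for f in("p1","p2"): 
    a=cv2.imread(f"pics/{f}.png")[:,:400];x,y,n=blob(a,165,110,225,180);print(f,255+x/8,205+y/8,n)
a=cv2.imread("pics/scene.png");print(blob(a,275,222,287,230))
S=capture("scene")
for z in(.115,.1265,.130,.133):
    q=S["world_to_cam"]@np.r_[.4985,.3555,z,1];print(z,S["cx"]+S["fx"]*q[0]/-q[2],S["cy"]-S["fy"]*q[1]/-q[2])
```

```text
p1 279.2301502145923 223.08020386266094 466
p2 279.34981796116506 221.7308859223301 412
(np.float64(279.77777777777777), np.float64(226.22222222222223), np.int64(9))
0.115 279.46997870931443 228.47686935815682
0.1265 279.2511075143667 224.09149188217293
0.13 279.1841841985844 222.75059363505443
0.133 279.1267054410354 221.59892975912538
```

View pics/p2.png

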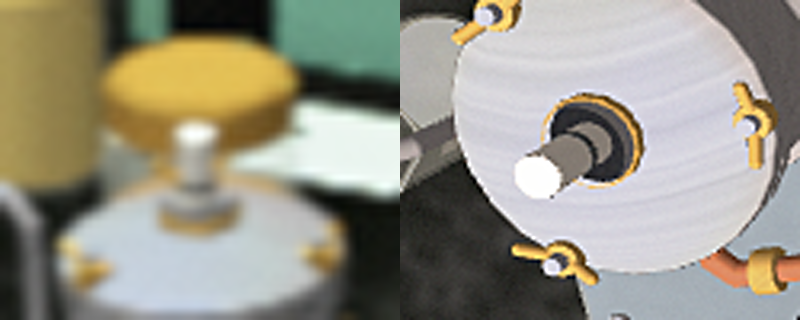

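The pin rose another 3.5 mm after p1, to about row 221.7, which matches a top height of 133 mm. The dark ring at its foot shows in the wrist crop at (600,150), so it is fully out. Next I go round to the vessel side of the lever.

{"api": "step_arm", "payload": {
  "linear": [
    [-32,-36,0],
    [-32,-36,0],
    [-33,-35,0],
    [-33,-35,0],
    [0,0,0],
    [0,0,40],
    [0,0,40],
    [0,0,40],
    [0,0,5],
    [0,0,0]
  ],
  "delta_rot": [
    [0,0,0],
    [0,0,0],
    [0,0,0],
    [0,0,0],
    [0,0,0],
    [0,0,0],
    [0,0,0],
    [0,0,0],
    [0,0,0],
    [0,0,0]
  ],
  "grip": [0,0,0,0,0,0,0,0,0,0]
}}

```text
time_s: 20.92
tcp_pos: [0.4057, 0.2937, 0.1164]
ee_rot: [[0.909, 0.416, 0.001], [0.416, -0.909, 0.001], [0.001, 0.0, -1.0]]
wrist_force: [0.3, 0.8, 1.3]
gripper_width: 0.004
gripper_force: 0.0
```

```bash
python3 -c "
from h import *
delta((.4123,.275,.113),(.4215,.2428,.113),(.4324,.2291,.113),(.4471,.2186,.113))"
```

```text
t 20.925 tcp [0.4057 0.2937 0.1164] F [0.32 0.81 1.31] w 0.004445323417691759
[[ 0.909  0.416  0.001]
 [ 0.416 -0.909  0.001]
 [ 0.001  0.    -1.   ]]
[-1.8 19.8  3.4]
[-5.  33.1 -0. ]
[ 4.2 17.   0. ]
[ 9.  15.7  0. ]
```

{"api": "step_arm", "payload": {
  "linear": [
    [-1,10,2],
    [-1,10,1],
    [-2,8,0],
    [-1,8,0],
    [-1,8,0],
    [-1,9,0],
    [2,8,0],
    [2,9,0],
    [0,0,0]
  ],
  "delta_rot": [
    [0,0,0],
    [0,0,0],
    [0,0,0],
    [0,0,0],
    [0,0,0],
    [0,0,0],
    [0,0,0],
    [0,0,0],
    [0,0,0]
  ],
  "grip": [0,0,0,0,0,0,0,0,0]
}}

```text
time_s: 22.05
tcp_pos: [0.4316, 0.2278, 0.1125]
ee_rot: [[0.91, 0.415, 0.0], [0.415, -0.91, -0.0], [0.0, 0.0, -1.0]]
wrist_force: [0.2, -0.0, 0.0]
gripper_width: 0.006
gripper_force: 0.0
```

{"api": "step_arm", "payload": {
  "linear": [
    [3,5,0],
    [3,5,0],
    [2,4,0],
    [0,0,0],
    [0,0,0]
  ],
  "delta_rot": [
    [0,0,0],
    [0,0,0],
    [0,0,0],
    [0,0,0],
    [0,0,0]
  ],
  "grip": [0,0,0,0,0]
}}

```text
time_s: 22.68
tcp_pos: [0.4434, 0.2198, 0.1124]
ee_rot: [[0.909, 0.416, -0.001], [0.416, -0.909, 0.001], [-0.001, -0.002, -1.0]]
wrist_force: [-5.9, 4.5, 1.1]
gripper_width: 0.005
gripper_force: 3.3
```

Run:
```python
from h import *
delta((.4471,.2186,.113))
S=capture("scene");W=capture("wrist")
L=landmark_of("scene","tap_knob")
for a in L[:2]: print(a["point"],a["score"],atz(ray(S,a["point"]),.127))
for l in("tap_knob","tap_axis"):
    for a in landmark_of("wrist",l)[:2]: print(l,a["point"],a["score"])
```

```text
t 22.675 tcp [0.4434 0.2198 0.1124] F [-5.86  4.55  1.09] w 0.004915850015779139
[[ 0.909  0.416 -0.001]
 [ 0.416 -0.909  0.001]
 [-0.001 -0.002 -1.   ]]
[ 2.9  2.7 -0.6]
[300.9, 252.5] 0.66 [0.44943288 0.20506514 0.127     ]
tap_knob [357.5, 306.7] 0.81
tap_axis [263.3, 179.4] 0.65
```

The force has risen to 7 N, so the lever is at its stop. I draw clear and check from above.

{"api": "step_arm", "payload": {
  "linear": [
    [-6,-12,0],
    [0,0,-50],
    [0,0,-50],
    [0,0,-30],
    [0,-50,0],
    [0,-50,0],
    [0,-50,0],
    [0,-50,0],
    [0,0,0]
  ],
  "delta_rot": [
    [0,0,0],
    [0,0,0],
    [0,0,0],
    [0,0,0],
    [0,0,0],
    [0,0,0],
    [0,0,0],
    [0,0,0],
    [0,0,0]
  ],
  "grip": [0,0,0,0,0,0,0,0,0]
}}

```text
time_s: 24.05
tcp_pos: [0.349, 0.4118, 0.2421]
ee_rot: [[0.908, 0.42, 0.0], [0.42, -0.908, -0.0], [0.0, 0.0, -1.0]]
wrist_force: [0.4, -0.3, 0.1]
gripper_width: 0.006
gripper_force: 0.0
```

Run:
```python
from h import *
delta();T=capture("top");S=capture("scene")
H=dict(tap_knob=.127,tap_axis=.105,pump=0,pin_top=.133,plunger_top=.206,beaker=0,vial_front=0,vial_side=0,jar_back=0,marker=0,timer=0)
for n,c in(("scene",S),("top",T)):
  for l in H:
    for a in landmark_of(n,l)[:1]: print(n,l,np.round(a["point"],1),round(a["score"],2),np.round(atz(ray(c,a["point"]),H[l]),4))
# dark knob centroid at ~ (0.4538,0.2041,.127) in top
d=T["img"].astype(int).max(2)[245:268,292:318];print(d)
a=cv2.absdiff(S["img"],cv2.imread("pics/scene.png")[:,:,::-1]).max(2)[215:237,265:300];print((a>60).sum())
g=S["img"][215:230,274:286].mean(2);ys,xs=np.where(g>215);print("pin",xs.mean()+274,ys.mean()+215)
```

```text
t 24.05 tcp [0.349  0.4118 0.2421] F [ 0.37 -0.27  0.14] w 0.0057703467611010546
[[ 0.908  0.42   0.   ]
 [ 0.42  -0.908 -0.   ]
 [ 0.     0.    -1.   ]]
scene tap_knob [302.8 250.4] 0.74 [0.4585 0.2103 0.127 ]
scene tap_axis [297.7 245.6] 0.6 [0.4893 0.2712 0.105 ]
scene pump [301.  276.8] 0.74 [0.5169 0.3004 0.    ]
scene pin_top [279.3 220.1] 0.42 [0.5037 0.3622 0.133 ]
scene plunger_top [343.4 196.7] 0.63 [0.5986 0.2389 0.206 ]
scene beaker [244.5 264.5] 0.7 [0.4455 0.4417 0.    ]
scene vial_front [224.8 297. ] 0.74 [0.3266 0.3386 0.    ]
scene vial_side [324.3 314.4] 0.61 [0.4564 0.1358 0.    ]
scene jar_back [319.4 253.1] 0.98 [0.6279 0.3684 0.    ]
scene marker [343.6 336.1] 0.85 [0.4359 0.047  0.    ]
scene timer [411.  387.5] 0.63 [ 0.4257 -0.1545  0.    ]
top tap_knob [305.5 250. ] 0.71 [0.4586 0.2149 0.127 ]
top tap_axis [289.5 241.2] 0.63 [0.4806 0.257  0.105 ]
top pump [279.1 231.5] 0.65 [0.5111 0.2948 0.    ]
top pin_top [247.5 232.1] 0.36 [0.5    0.3596 0.133 ]
top plunger_top [298.9 195.9] 0.85 [0.5827 0.2295 0.206 ]
top beaker [225.4 255.8] 0.55 [0.4409 0.4416 0.    
[... 2046 characters left out ...]
6  62  39  44  46  43  41]
 [ 43  43  43  39  36  43  43  45  43  41  33  44  48  46  43  46  39  40
   38  77  55  41  44  42  44  44]
 [ 46  37  42  40  42  41  45  41  43  41  43  46  46  46  46  43  43  42
   41  37  38  34  37  40  37  42]
 [ 42  41  40  38  38  35  40  40  36  43  45  50  53  46  44  45  38  39
   38  34  65  49  43  34  33  31]
 [ 38  39  38  40  36  37  37  41  38  41  51  46  47  42  40  46  42  36
   41  34  85  59  38  30  36  28]
 [ 40  35  41  41  43  41  39  40  42  35  46  43  44  42  40  43  37  36
   28  37  58  62  45  36  38  33]
 [ 39  36  37  38  34  33  37  40  41  41  42  42  38  39  40  40  38  36
   35  35  36  69  50  42  30  35]]
33
pin 279.0 221.5
```

Run:
```python
from h import *
T=capture("top")
k=atz(ray(T,(309.6,252)),.127)
for A in([.484,.2617],[.4833,.261]):
    d=k[:2]-A;print(k,np.linalg.norm(d),.55-(np.arctan2(d[1],d[0])%(2*np.pi)-np.pi-.5386))
```

```text
[0.45381711 0.20459822 0.127     ] 0.06458808433008059 0.004053465752285934
[0.45381711 0.20459822 0.127     ] 0.06364276935123443 -0.000530646195387785
```

The lever is at 0.00 rad on its stop, the pin is out, the plunger is up and the arm is clear.

```bash
python3 -c "
from station import *
print(finish_job())"
```

```text
the job is handed in; nothing more can be done
None
```

I handed the job in at about 24 s of the 54 s allowed. At my last check the filter was charged, with the pin fully out, the tap lever back on its plunger-side stop, the plunger up, nothing seen out of place and the arm clear; the hand-in gave no verdict.

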